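# Cull the snapped tenon and turn its tin to the front

## Task

Pick the one snapped, too short tenon out of the batch on the sorting board and put it into the empty square tin on the carousel; leave the sound tenons and everything else on the bench where they lie. Then take hold of the carousel's upright wooden post and turn the carousel until the square tin faces the pointer on its foot, centred on it. Finish still gripping the post and holding the carousel still there: do not let go.

Things in the scene. Friction and masses are not known exactly. Their poses are not given: they have to be found in the camera images.
- short_mid (a point): Centre (half-way up) of the snapped, too short tenon: beech, 45 x 28 x 14 mm (45 long instead of 75), 14 g, lying flat on the board. x runs along its length, y across its 28 mm width, z up.
- tenon_a_mid (a point): Centre (half-way up) of a sound loose tenon: beech, 75 x 28 x 14 mm, lying flat on the board, a 28 mm wide face up. x runs along its 75 mm length, y across its 28 mm width, z up.
- tenon_b_mid (a point): Centre (half-way up) of a sound loose tenon: beech, 75 x 28 x 14 mm, lying flat on the board, a 28 mm wide face up. x runs along its 75 mm length, y across its 28 mm width, z up.
- tenon_c_mid (a point): Centre (half-way up) of a sound loose tenon: beech, 75 x 28 x 14 mm, lying flat on the board, a 28 mm wide face up. x runs along its 75 mm length, y across its 28 mm width, z up.
- tenon_d_mid (a point): Centre (half-way up) of a sound loose tenon: beech, 75 x 28 x 14 mm, lying flat on the board, a 28 mm wide face up. x runs along its 75 mm length, y across its 28 mm width, z up.
- board: Fixed thin plywood sorting board, 240 x 280 x 6 mm; origin under its centre on the bench, x and y along its edges. The four sound tenons, the short one and a steel collet nut lie on it in two rows of three, about 110 mm (along its x) by 85 mm (along its y) apart, each a little turned.
- carousel: Fixed grey metal foot of a bench carousel for small parts; origin on the turning axis at bench height, z up. From it a flat tongue runs out along its own -x to the upright pointer. The carousel stands yawed by up to 0.5 rad on the bench.
- pointer (a point): Tip of the foot's pointer, a small grey upright 14 mm wide and 32 mm high just outside the disc's rim, standing on a flat dark steel plate (55 x 36 mm, 8 mm high) that juts out to 207 mm from the axis; the tip is 150 mm from the axis along the foot's -x, 29 mm above the bench. It marks the carousel's front.
- turntable (a joint): Angle of the carousel's plywood disc (280 mm diameter, top face 34 mm above the bench), rad, growing anticlockwise seen from above. At 0 (and at 2 pi) the square tin stands right at the pointer. Turns freely both ways between stops at -3.6 and 9.9 rad, with light friction (about 0.06 N m): stays where it is left. On the disc are the square tin, four round steel cups (66 mm diameter, filled, tops about 79 mm above the bench) and the turning post.
- tin_floor (a point): Centre of the inner floor of the only square container on the disc, an empty open steel tin: 80 x 80 mm outside, walls 3 mm, 30 mm high, its inner floor 37 mm and its rim 64 mm above the bench. It is fixed on the disc 90 mm from the axis; its x points to the axis, its sides are along x and y.
- post_grip (a point): Point on the axis of the upright round wooden turning post where it is best gripped, 18 mm below its top, 116 mm above the bench and clear above everything else on the disc. The post is fixed on the disc 105 mm from the turning axis, right across from the square tin: 18 mm diameter, 100 mm tall, its foot on the disc's top face 34 mm and its top 134 mm above the bench.
- glue: Bystander: white glue bottle standing at the back, 56 mm diameter, 130 mm tall; origin under its centre.
- tape_measure: Bystander: black tape measure lying at the back, 65 x 62 x 35 mm; origin under its centre.
- mallet: Bystander: hammer lying at the left side; origin on its underside.
- driver: Bystander: screwdriver lying at the right side; origin on its underside.
- block: Bystander: cork sanding block at the back, 90 x 50 x 30 mm; origin under its centre.
- collet_nut: Bystander: round steel collet nut standing on the sorting board among the tenons, 25 mm diameter, 20 mm tall; origin under its centre.
Not all that is in view belongs to the job. What is shaped like the part that bears short_mid but green or white is not meant.

How it is judged:
By the outcome, as a careful person would: the job done as asked, in the order asked, and still so for the second after the job is handed in, while the arm keeps its last pose, push and grip.
It also fails if it takes over 58 s, if anything falls off the work surface, if the arm or the gripper's body presses on something with over 40 N, if the wrist force passes 120 N, or if a joint passes its speed limit or range.

## Robot

A 7-joint arm with a two-finger parallel gripper is mounted at the origin on the work surface. World frame = base frame: x ahead of the robot, y to its left, z up, the work surface at z = 0. Lengths are in mm, angles in rad, forces in N, time in s.
With the tool pointing down it reaches from about 425 to 875 mm from the base axis. Payload 9.9 kg.
Tool frame: the origin (TCP) lies at the very end of the fingers, on their centre line; the grasp point (between the pads) lies 19 mm behind it; z points along the fingers, y is the direction in which the jaws open and shut (so a half turn about z gives the same grasp; the last joint's range is limited). The gripper opens to 85 mm and grips with 20 to 120 N. Pads are 22 mm wide; open, the fingers measure 114 mm over their backs; the gripper's body (76 mm by 85 mm) begins 54 mm behind the grasp point. The pads swing forward as they close: fully open they stand 13 mm farther back than shut.
Start: joints at [-1.287, 0.576, 0.025, 1.437, -0.015, 1.129, -0.057], TCP at [242.698, 629.862, 231.289] pointing down, gripper open.
Joint ranges: [-2.76, 2.76], [-0.34, 2.15], [-1.52, 1.57], [0.19, 2.46], [-1.09, 4.23], [0.17, 1.99], [-2.82, 2.82]. Speed limits (rad/s): [2.22, 2.22, 3.01, 3.01, 3.14, 3.14, 3.14].

## Interface

Orientations are given as a unit quaternion [w, x, y, z].
In Python, from station import r gives the robot as it stands.
- The arm moves only by the shell command python3 -m inch 'ROWS' [FORCE]. ROWS is JSON, a list that holds one entry, the list of rows, each a list of 7 numbers: the turn, a rotation vector about the world's x, y, z in degrees, then the shift along the world's x, y, z in mm, then the opening, from 0 (shut) to 1 (fully open). A call has exactly 5 rows; each row shifts and turns the pose as measured when the row begins; what a row does not reach is not made up. A row lasts 1/10 s, in which the tool goes at most 50 mm and 8.59 degrees, less where a joint would pass 70% of its speed; a pose out of reach is approached as far as the arm can. A call is refused whole if a number of a shift passes 50 or a number of a turn 8.59, either way. A call with a gripper value outside its range is refused whole. The fingers move at their own pace and stop on an object; FORCE is the grip in N (left out, the last holds). Time passes only in rows, so rows that do not move let the fingers close, or fill a call up. It gives the time, the measured TCP pose, the force and the opening at its end, in the units of the state.
- r.sense(): the state, without advancing time (a new reading comes with each control period).
- r.snapshot(name): name is "scene" or "top" or "wrist"; returns the picture (400x640x3 uint8, red, green, blue); there is no depth.
- r.calibration(name): a dict with "camera_matrix" (3x3 intrinsics, pixels), "view" (4x4, takes a point from world to camera coordinates). Camera axes: x right, y down, z forward; pixel columns grow to the right and rows downward; lengths in mm; the calibration is good to about 2 mm. A picture is of the moment at which its call begins: read the wrist's pose just before it. calibration takes no time and is no camera call; for the wrist camera it gives the pose at the moment of the call.
- r.job_done(): hands the job in, once; it reports no verdict.
The state is a dict: "clock": time; "joint_pos": joint angles; "qvel": joint speeds; "tau": joint torques, N m; "position": TCP position; "ee_rot": TCP orientation; "ft_force": force on the tool from outside, world axes, zero at the start; "torque": the same for the moment, N m; "gripper_width": finger opening in mm.
Only numpy, scipy, OpenCV 4.12 (cv2) and the standard library are available. Lean on these libraries where they do the work, as an engineer would, in place of code of your own. Each camera call takes 0.05 s, during which the arm holds its last target. There are 200 camera calls.

## Working session

There is one attempt and no reset: what is moved stays moved. The work goes in short steps, Python scripts to look and compute and a shell command to move; the robot and the scene stay as the last step left them, time stands still between calls to the robot, and variables do not carry over. Pictures are saved under pics/ and viewed, about 8 in all and at most 12, crops included, and the job is handed in when it is done.

```bash
mkdir -p pics; ls
python3 - <<'E'
from station import r
import cv2
for n in("top","scene"):
    im=r.snapshot(n); cv2.imwrite(f"pics/{n}0.png",im[:,:,::-1]); c=r.calibration(n); print(n,c)
s=r.sense();print(s)
E
```

```text
pics
top {'camera_matrix': array([[372.96707895,   0.        , 316.85697208],
       [  0.        , 372.96707895, 202.29658223],
       [  0.        ,   0.        ,   1.        ]]), 'view': array([[ 3.19730746e-02, -9.99481207e-01,  3.87797448e-03,
        -4.00321316e+01],
       [-9.77773298e-01, -3.20825627e-02, -2.07195770e-01,
         5.52918360e+02],
       [ 2.07212694e-01,  2.83290591e-03, -9.78291814e-01,
         1.07158727e+03],
       [ 0.00000000e+00,  0.00000000e+00,  0.00000000e+00,
         1.00000000e+00]])}
scene {'camera_matrix': array([[361.38412508,   0.        , 323.25802071],
       [  0.        , 361.38412508, 199.92103893],
       [  0.        ,   0.        ,   1.        ]]), 'view': array([[-6.89205582e-01,  7.24400536e-01,  1.54767223e-02,
         3.89892647e+02],
       [ 5.04179034e-01,  4.94805435e-01, -7.07793107e-01,
        -2.01747125e+02],
       [-5.20383672e-01, -4.80011922e-01, -7.06250231e-01,
         1.67387031e+03],
       [ 0.00000000e+00,  0.00000000e+00,  0.00000000e+00,
         1.00000000e+00]])}
{'clock': 0.1, 'joint_pos': array([-1.28678863,  0.57641439,  0.0248617 ,  1.43784381, -0.01497165,
        1.12900872, -0.0564592 ]), 'qvel': array([ 0.00104658, -0.00065299,  0.00126849, -0.00376568, -0.00175327,
        0.00015049,  0.00015641]), 'tau': array([ 6.93662209e-03, -7.67300320e+01,  2.25774497e+00, -2.86603564e+01,
        1.57485186e-02,  8.72358883e-03,  1.89435360e-05]), 'position': array([242.57042155, 629.46051721, 230.54485139]), 'ee_rot': array([-8.24213495e-05,  1.82832974e-01,  9.83143707e-01, -7.40257343e-04]), 'ft_force': array([ 0.14854931, -0.25140121, -0.46384008]), 'torque': array([0.00124951, 0.04645701, 0.02107024]), 'gripper_width': 85.4490193308424}
```

View pics/top0.png

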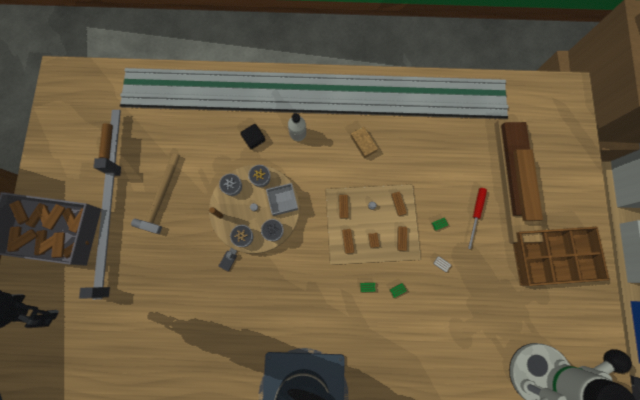

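View pics/scene0.png

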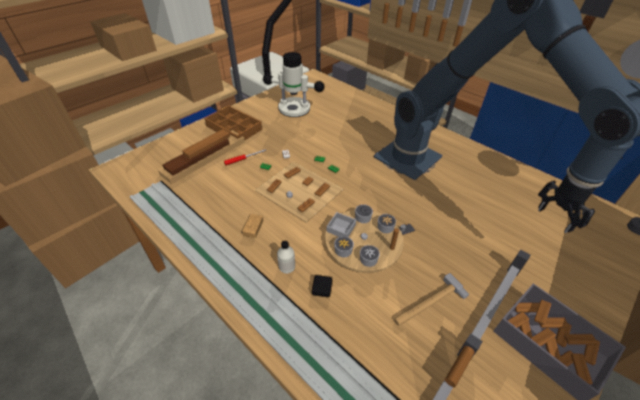

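The top view shows the short tenon at about (375,240), among sound tenons at (344,206), (399,203), (349,241) and (403,238). Also in view are the nut (373,206), green pieces (440,224), (368,287), (398,290) and a white piece (442,264). The tin is at (284,200), the post at about (217,212), the pointer at about (230,260) and the disc centre at about (254,207). I choose the brown piece at (375,240) and will measure it and check it in a crop.

```bash
cat > h.py <<'E'
import numpy as np, cv2
from station import r
def ray(c,uv,z):
    K=c["camera_matrix"];V=c["view"];R=V[:3,:3];o=-R.T@V[:3,3]
    d=R.T@np.linalg.inv(K)@np.array([uv[0],uv[1],1.0]); return o+d*(z-o[2])/d[2]
def proj(c,p):
    q=c["view"][:3,:3]@np.array(p,float)+c["view"][:3,3]; q=c["camera_matrix"]@q; return q[:2]/q[2]
def rects(c,mask,z,off=(0,0),amin=20):
    n,l,st,ce=cv2.connectedComponentsWithStats(mask.astype(np.uint8)); out=[]
    for i in range(1,n):
        if st[i,4]<amin: continue
        v,u=np.nonzero(l==i)
        P=np.array([ray(c,(a+off[0],b+off[1]),z)[:2] for a,b in zip(u,v)])
        rr=cv2.minAreaRect(P.astype(np.float32)); e=np.linalg.svd(P-P.mean(0),full_matrices=False)[2][0]
        out.append((ce[i].round(1),P.mean(0).round(1),np.round(rr[1],1),np.degrees(np.arctan2(e[1],e[0])).round(1),st[i,4]))
    return out
E
python3 - <<'E'
from h import *
im=cv2.imread("pics/top0.png"); c=r.calibration("top")
hsv=cv2.cvtColor(im,cv2.COLOR_BGR2HSV)
for uv in[(344,206),(375,240),(335,225),(440,224),(217,212)]: print(uv,hsv[uv[1],uv[0]])
m=np.zeros(im.shape[:2],bool); w=slice(186,264),slice(328,420)
m[w]=((hsv[...,2]<175)&(hsv[...,1]>110))[w]
for o in rects(c,m,20): print(*o)
for n,uv,z in[("tin",(284,200),64),("axis",(254,207),40),("posttop",(213,210),134),("pointer",(230,258),29)]: print(n,ray(c,uv,z).round(1))
cr=im[150:280,195:425]; cv2.imwrite("pics/crop1.png",cv2.resize(cr,None,fx=3.4,fy=3.4,interpolation=cv2.INTER_CUBIC))
E
```

```text
(344, 206) [ 15 160 105]
(375, 240) [ 15 163 108]
(335, 225) [ 19 108 153]
(440, 224) [ 65 173  96]
(217, 212) [ 15 156  54]
[342.6 186.8] [ 614.7 -101.8] [ 13.  107.6] -86.4 81
[417.1 206. ] [ 560.8 -335.9] [174.1  22.2] -178.3 220
[398.6 203.2] [ 567.7 -278.2] [79.1 36.9] -163.9 270
[343.1 205.9] [ 553.4 -104.5] [80.  31.5] -178.1 267
[402.  237.9] [ 458.7 -287.2] [33.9 80.6] 178.2 279
[347.8 240.6] [ 445.1 -120.6] [78.9 34.3] -170.6 275
[373.3 239.5] [ 450.9 -199. ] [52.3 35.8] -170.0 177
[328.4 249.3] [416.8 -61.9] [91.3  3.1] -178.0 53
[393.3 261.9] [ 384.8 -259.7] [ 12.  206.7] -86.6 180
tin [556.5  77.1  64. ]
axis [536.7 170.2  40. ]
posttop [506.2 268.1 134. ]
pointer [380.2 233.8  29. ]
```

View pics/crop1.png

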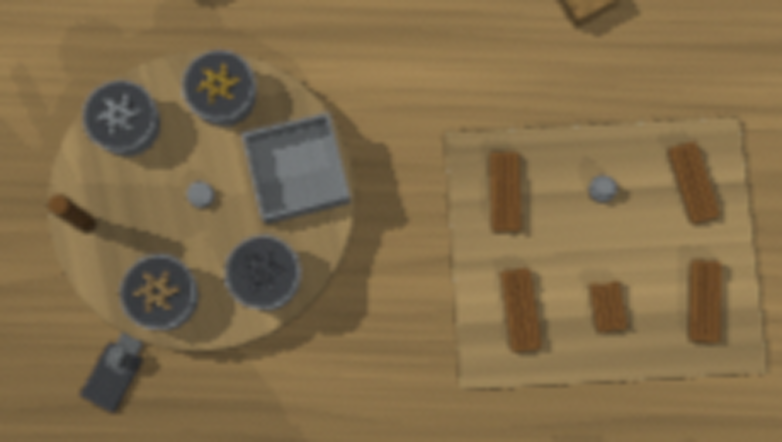

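The crop confirms it: the piece at crop (608,307), i.e. px (374,240), is about 45 mm long and brown, clearly shorter than the four others. That puts it at world (451,-199), radius 493, within reach, with its long axis at about 10°. The jaws need their y axis at 100°, and it is now at 69°. Next I move above it.

```bash
python3 -m inch '[[[0,0,5,40,-40,0,0.6],[0,0,5,40,-40,0,0.6],[0,0,5,40,-40,0,0.6],[0,0,5,40,-40,0,0.6],[0,0,5,40,-40,0,0.6]]]' 
python3 -m inch '[[[0,0,5,10,-45,0,0.6],[0,0,0,0,-45,0,0.6],[0,0,0,0,-45,0,0.6],[0,0,0,0,-45,0,0.6],[0,0,0,0,-45,0,0.6]]]' 
python3 -m inch '[[[0,0,0,0,-45,0,0.6],[0,0,0,0,-45,0,0.6],[0,0,0,0,-45,0,0.6],[0,0,0,0,-45,0,0.6],[0,0,0,0,-45,0,0.6]]]'
```

```text
clock: 0.6
position: [416.6, 449.9, 227.5]
ee_rot: [-0.003, -0.05, 0.999, -0.002]
ft_force: [0.2, 0.2, -0.1]
gripper_width: 51.2
clock: 1.1
position: [431.4, 214.0, 224.9]
ee_rot: [-0.003, -0.094, 0.996, -0.003]
ft_force: [0.5, 0.4, 0.4]
gripper_width: 51.3
clock: 1.6
position: [429.0, -20.6, 224.6]
ee_rot: [-0.003, -0.094, 0.996, -0.003]
ft_force: [1.1, -0.5, 1.3]
gripper_width: 51.2
```

```bash
python3 -m inch '[[[0,0,0,5,-45,0,0.6],[0,0,0,5,-45,0,0.6],[0,0,0,5,-45,0,0.6],[0,0,0,5,-40,0,0.6],[0,0,0,0,0,0,0.6]]]'
python3 - <<'E'
from h import *
c=r.calibration("wrist"); im=r.snapshot("wrist")[:,:,::-1].copy(); cv2.imwrite("pics/w1.png",im)
np.save("w1.npy",c,allow_pickle=True)
hsv=cv2.cvtColor(im,cv2.COLOR_BGR2HSV)
print(r.sense()["position"],proj(c,(451,-199,20)))
m=(hsv[...,2]<175)&(hsv[...,1]>110)
for o in rects(c,m,20,amin=800): print(*o)
E
```

```text
clock: 2.1
position: [446.3, -209.3, 224.6]
ee_rot: [-0.004, -0.091, 0.996, -0.005]
ft_force: [-0.3, 0.8, 0.2]
gripper_width: 51.4
[ 446.22885603 -206.55384923  224.38367771] [338.29962133 182.60353039]
[59.8 52.9] [ 376.2 -483.6] [ 90.1 131.8] 74.0 10359
[287.9  22.2] [ 310.7 -273.5] [41.3 76. ] 84.9 2378
[584.8  10.1] [252.2  -8.3] [ 19.9 128. ] 95.5 2278
[576.9  32.2] [270.9  -8.4] [  7.5 118.3] 90.3 1000
[379.6  43.5] [ 313.2 -186. ] [31.8 60.1] 89.1 2104
[166.8  74.8] [ 377.2 -381.7] [71.2 27.2] 48.9 1259
[600.2  83.8] [310.   30.2] [ 42.5 129. ] 77.3 2436
[321.1  77.8] [ 352.9 -234.6] [ 10.5 196.8] 92.6 900
[251.5 172.1] [ 457.  -289.5] [37.3 78.3] -0.4 2502
[407.5 188. ] [ 443.8 -126.7] [81.3 40.4] 12.5 2658
[333.9 179.9] [ 449.2 -204. ] [49.9 38.1] 20.5 1560
[141.3 197.9] [ 505.6 -401.5] [48.3 52.3] -77.2 1569
[559.1 243. ] [474.   49.1] [140.  227.9] -34.3 10341
[ 28.2 232.9] [ 569.2 -522.6] [ 54.6 113.1] -11.6 1547
```

View pics/w1.png

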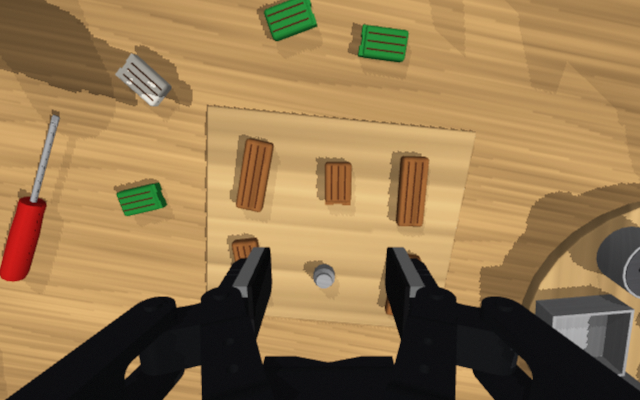

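The wrist view shows the short tenon centred at about (338,182), between sound ones at (254,174) and (412,190). The first mask included shadow, so I redo it tighter.

Run:
```python
from h import *
c=np.load("w1.npy",allow_pickle=True).item(); im=cv2.imread("pics/w1.png"); hsv=cv2.cvtColor(im,cv2.COLOR_BGR2HSV)
print([hsv[y,x].tolist() for x,y in[(333,180),(338,190),(322,190),(310,150),(347,175)]])
m=(hsv[...,0]<15)&(hsv[...,1]>140)&(hsv[...,2]>85); m[:,:220]=0;m[:,440:]=0;m[230:]=0;m[:120]=0
m=cv2.morphologyEx(m.astype(np.uint8),cv2.MORPH_CLOSE,np.ones((5,5)))
for o in rects(c,m,20,amin=300): print(*o)
l=cv2.connectedComponents(m)[1]; k=(l==l[180,333]).astype(np.uint8)
q=cv2.boxPoints(cv2.minAreaRect(np.argwhere(k)[:,::-1].astype(np.float32))); print(q.round(1)); print([ray(c,p,20)[:2].round(1) for p in q])
```

```text
[[13, 172, 163], [12, 176, 106], [17, 122, 163], [18, 115, 210], [14, 172, 160]]
[253.9 174.4] [ 458.9 -286.8] [28.  74.5] -2.1 1876
[412.4 190.9] [ 445.8 -121. ] [73.8 26.5] 9.0 1725
[337.5 182.5] [ 451.2 -199.8] [44.7 26.3] 11.4 1070
[[325. 162.]
 [350. 162.]
 [350. 204.]
 [325. 204.]]
[array([ 432.3, -216.5]), array([ 427.6, -191.3]), array([ 471.4, -182.4]), array([ 476.3, -208.5])]
```

Measured at (451.2,-199.8), 44.7 x 26 mm, angle 11°. This matches the top view and the stated size. Now I descend.

```bash
python3 -m inch '[[[0,0,0,5,7,-30,0.6],[0,0,0,0,0,-40,0.6],[0,0,0,0,0,-40,0.6],[0,0,0,0,0,-40,0.6],[0,0,0,0,0,0,0.6]]]' 30
python3 -c "
from station import r;print(r.sense()['position'])"
```

```text
clock: 2.65
position: [452.4, -193.5, 71.2]
ee_rot: [-0.002, -0.094, 0.996, -0.003]
ft_force: [-0.5, 0.7, 0.7]
gripper_width: 51.2
[ 452.38657986 -193.47836814   71.20651222]
```

```bash
python3 -m inch '[[[0,0,0,-1,-6,-25,0.6],[0,0,0,0,0,-25,0.6],[0,0,0,0,0,-10,0.6],[0,0,0,0,0,0,0.6],[0,0,0,0,0,0,0.6]]]' 30
```

```text
clock: 3.15
position: [454.8, -196.1, 15.6]
ee_rot: [0.0, -0.096, 0.995, -0.003]
ft_force: [-0.0, 0.1, -1.1]
gripper_width: 51.2
```

```bash
python3 -m inch '[[[0,0,0,-4,-4,-3,0.6],[0,0,0,0,0,-3,0.6],[0,0,0,0,0,0,0.2],[0,0,0,0,0,0,0.2],[0,0,0,0,0,0,0.2]]]' 30
python3 -m inch '[[[0,0,0,0,0,0,0.2],[0,0,0,0,0,0,0.2],[0,0,0,0,0,0,0.2],[0,0,0,0,0,0,0.2],[0,0,0,0,0,0,0.2]]]' 30
```

```text
clock: 3.65
position: [452.3, -201.1, 13.1]
ee_rot: [0.003, -0.096, 0.995, -0.004]
ft_force: [-0.1, 0.7, -0.6]
gripper_width: 27.0
clock: 4.15
position: [452.4, -201.0, 13.1]
ee_rot: [0.003, -0.096, 0.995, -0.004]
ft_force: [1.1, -0.4, -0.4]
gripper_width: 26.8
```

Gripped, but the overlap is only about 7 mm. I'll regrip 4 mm lower, then lift.

```bash
python3 -m inch '[[[0,0,0,0,0,0,0.5],[0,0,0,0,0,0,0.5],[0,0,0,0,0,-3,0.5],[0,0,0,0,0,-2,0.5],[0,0,0,0,0,0,0.2]]]' 30
python3 -m inch '[[[0,0,0,0,0,0,0.2],[0,0,0,0,0,0,0.2],[0,0,0,0,0,0,0.2],[0,0,0,0,0,10,0.2],[0,0,0,0,0,30,0.2]]]' 30
python3 -m inch '[[[0,0,0,0,0,40,0.2],[0,0,0,0,0,40,0.2],[0,0,0,0,0,40,0.2],[0,0,0,0,0,20,0.2],[0,0,0,0,0,0,0.2]]]' 30
python3 - <<'E'
from h import *
im=r.snapshot("top")[:,:,::-1].copy(); cv2.imwrite("pics/top1.png",im); c=r.calibration("top")
im2=r.snapshot("wrist")[:,:,::-1].copy()
a=cv2.resize(im[140:290,190:430],None,fx=2.5,fy=2.5,interpolation=cv2.INTER_CUBIC); 
b=cv2.resize(im2[:,:],(600,375))[:,:]
cv2.imwrite("pics/v2.png",cv2.resize(np.hstack([a,b]),(800,250)))
cv2.imwrite("pics/w2.png",im2); np.save("w2.npy",r.calibration("wrist"),allow_pickle=True)
E
```

```text
clock: 4.65
position: [452.4, -201.0, 7.6]
ee_rot: [0.003, -0.096, 0.995, -0.004]
ft_force: [-0.1, 1.1, 0.4]
gripper_width: 29.5
clock: 5.15
position: [450.5, -200.2, 46.4]
ee_rot: [0.0, -0.096, 0.995, -0.002]
ft_force: [-0.2, 0.1, 0.0]
gripper_width: 27.1
clock: 5.65
position: [449.9, -200.4, 197.9]
ee_rot: [0.002, -0.096, 0.995, -0.003]
ft_force: [-0.0, 0.2, -0.1]
gripper_width: 27.1
```

View pics/v2.png

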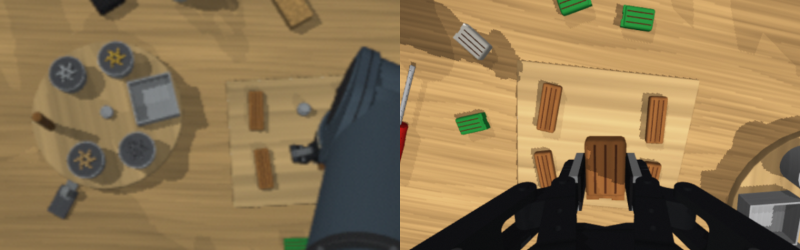

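The tenon is held and the other pieces are undisturbed. I'll move to where the wrist camera sees the carousel unobstructed.

```bash
python3 -m inch '[[[0,0,0,40,10,20,0.2],[0,0,0,40,25,20,0.2],[0,0,0,40,30,20,0.2],[0,0,0,40,40,20,0.2],[0,0,0,40,45,20,0.2]]]' 30
python3 -m inch '[[[0,0,0,10,45,0,0.2],[0,0,0,0,45,0,0.2],[0,0,0,0,0,0,0.2],[0,0,0,0,0,0,0.2],[0,0,0,0,0,0,0.2]]]' 30
python3 - <<'E'
from h import *
c=r.calibration("wrist");im=r.snapshot("wrist")[:,:,::-1].copy()
cv2.imwrite("pics/w3.png",im); np.save("w3.npy",c,allow_pickle=True)
print(proj(c,(537,170,34)),proj(c,(556,77,64)),proj(c,(506,268,134)),proj(c,(390,227,29)))
E
```

```text
clock: 6.25
position: [625.9, -68.9, 280.4]
ee_rot: [-0.01, -0.088, 0.996, -0.001]
ft_force: [0.2, -1.0, -0.3]
gripper_width: 26.7
clock: 6.75
position: [637.8, 33.2, 271.3]
ee_rot: [-0.015, -0.094, 0.995, 0.0]
ft_force: [-0.5, -1.6, 0.6]
gripper_width: 26.9
[468.40214109 108.62537951] [385.38752909 109.0998408 ] [649.60416564  89.16289203] [562.6357921  -29.36528548]
```

View pics/w3.png

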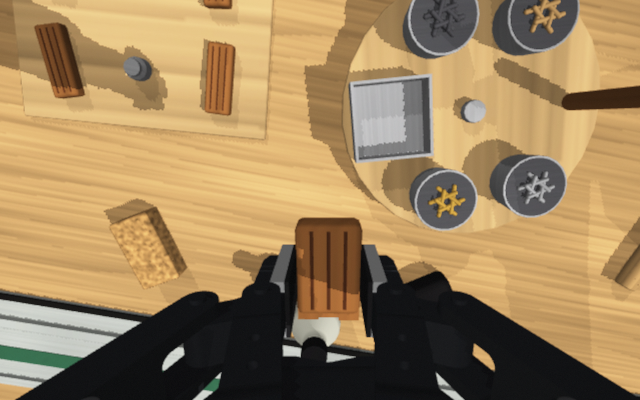

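In this view the tin rim corners are at about (349,84), (431,75), (433,156) and (356,162), with the hub at (474,110). The tenon is gripped firmly at (330,268).

Run:
```python
from h import *
c=np.load("w3.npy",allow_pickle=True).item()
Q=np.array([ray(c,p,64)[:2] for p in[(349.5,84),(431,75),(433,156),(356,162)]]); print(Q.round(1),Q.mean(0).round(1))
print("sides",[np.linalg.norm(Q[i]-Q[i-1]).round(1) for i in range(4)])
d=(Q[1]-Q[0]+Q[2]-Q[3]);d/=np.linalg.norm(d); print("dir to axis deg",np.degrees(np.arctan2(d[1],d[0])), "axis",Q.mean(0)+90*d,"post",Q.mean(0)+195*d)
e=Q[3]-Q[0]+Q[2]-Q[1];print("side dir",np.degrees(np.arctan2(e[1],e[0])))
print("hub",[ray(c,(474,110),z)[:2].round(1) for z in(34,50,60)])
# rim of cup tops
ct=r.calibration("top"); s=r.sense()
f=lambda u,v:(u/3.4+195-.35,v/3.4+150-.35)
T=np.array([ray(ct,f(*p),64)[:2] for p in[(244,136),(328,115),(350,197),(265,220)]]);print("top tin",T.mean(0),T.round(0).tolist())
print("top post",ray(ct,f(58,205),134)[:2],"hub",ray(ct,f(201,193),55)[:2], "ptr top",ray(ct,f(129,340),29)[:2])
# disc outline in wrist: circle fit at z=34
P=np.array([ray(c,p,34)[:2] for p in[(345,125),(366,36),(600,100),(560,190),(400,210)]])
x=np.linalg.lstsq(np.c_[2*P,np.ones(len(P))],(P**2).sum(1),rcond=None)[0]; print("disc",x[:2],np.sqrt(x[2]+x[:2]@x[:2]))
print("tenon",[ray(c,p,s["position"][2]+13)[:2].round(1) for p in[(298,220),(359,220),(363,314),(297,312)]],s["position"])
```

```text
[[539.4  37. ]
 [516.4 113.5]
 [592.3 135.9]
 [613.2  59.1]] [565.3  86.4]
sides [np.float64(77.0), np.float64(79.9), np.float64(79.2), np.float64(79.6)]
dir to axis deg 106.0002242181895 axis [540.52124908 172.86430442] post [511.57893173 273.79666924]
side dir 16.535632043079822
hub [array([537.2, 176.4]), array([538.9, 169.9]), array([539.9, 165.9])]
top tin [560.35337213  83.5519111 ] [[587.0, 132.0], [609.0, 58.0], [535.0, 35.0], [511.0, 109.0]]
top post [506.23639678 271.7527274 ] hub [535.55483254 168.40734853] ptr top [405.40750027 227.98406629]
disc [535.94544534 175.15866276] 138.3210082791748
tenon [array([617.3,  17.5]), array([612.7,  41.8]), array([654.2,  52.5]), array([658.5,  24. ])] [637.73897903  32.31314327 271.28796543]
```

Both views agree to within 5 mm, so I use the mean: tin (563,85), axis about (538,171.5), tin sides at about 106°/16°. The tenon is centred on the TCP. Now I move over the tin and level the tool.

```bash
python3 -m inch '[[[0,-1.7,3,-25,18,-20,0.2],[0,0,3,-25,18,-40,0.2],[0,0,0,-20,14,-40,0.2],[0,0,0,0,0,-30,0.2],[0,0,0,0,0,0,0.2]]]' 30
python3 - <<'E'
from h import *
s=r.sense();print(s["position"].round(1),s["ee_rot"].round(4),s["joint_pos"].round(2))
E
```

```text
clock: 7.3
position: [565.2, 74.6, 138.1]
ee_rot: [0.001, -0.141, 0.99, -0.003]
ft_force: [0.0, -0.5, 0.7]
gripper_width: 27.1
[565.2  74.6 138.1] [ 0.0013 -0.1411  0.99   -0.0034] [-0.24  0.52  0.03  1.84 -0.01  0.78  1.65]
```

```bash
python3 -m inch '[[[0,0,0,-2,10,-20,0.2],[0,0,0,0,0,-20,0.2],[0,0,0,0,0,-10,0.2],[0,0,0,0,0,0,0.2],[0,0,0,0,0,0,0.2]]]' 30
python3 - <<'E'
from h import *
s=r.sense();print(s["position"].round(1))
c=r.calibration("wrist");im=r.snapshot("wrist")[:,:,::-1].copy(); cv2.imwrite("pics/w4.png",im); np.save("w4.npy",c,allow_pickle=True)
im=r.snapshot("top")[:,:,::-1]
im2=cv2.resize(im[140:280,190:430],(640,373),interpolation=cv2.INTER_CUBIC)
cv2.imwrite("pics/v4.png",cv2.resize(np.vstack([cv2.imread("pics/w4.png"),im2]),(496,600)))
E
```

```text
clock: 7.8
position: [567.7, 79.0, 92.1]
ee_rot: [0.004, -0.136, 0.991, -0.004]
ft_force: [0.4, -0.1, 0.2]
gripper_width: 26.8
[567.7  79.   92.1]
```

View pics/v4.png

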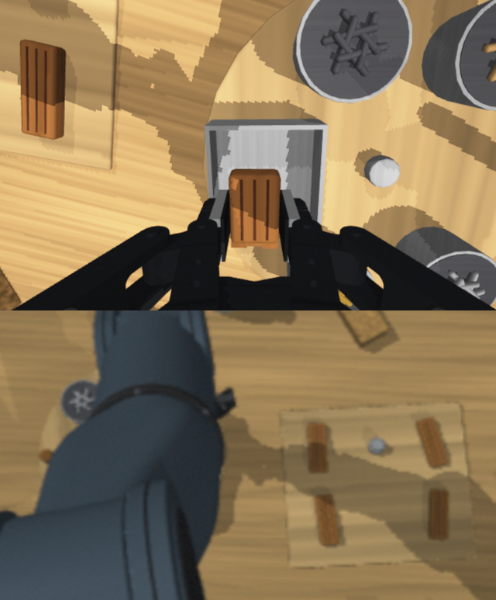

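The tenon hangs over the tin. The near rim corners are at full-frame pixels (266,160) and (422,160), which I use to refine the tin centre.

Run:
```python
from h import *
c=np.load("w4.npy",allow_pickle=True).item()
a,b=[ray(c,p,64)[:2] for p in[(266,161),(422,161)]]
d=(b-a)/np.linalg.norm(b-a); n=np.array([d[1],-d[0]])
print(a,b,np.linalg.norm(b-a),np.degrees(np.arctan2(d[1],d[0])),"tin",(a+b)/2+40*n,"axis",(a+b)/2+40*n+90*d,"post",(a+b)/2+40*n+195*d)
print("hub",ray(c,(383/.775,172/.775),55))
```

```text
[536.57217732  37.91415888] [515.1404458  113.55527382] 78.61868343747147 105.81925164514509 tin [564.34136964  86.638858  ] axis [539.80705092 173.23023866] post [511.18367908 274.2535161 ]
hub [537.01677535 166.40319017  55.        ]
```

```bash
python3 -m inch '[[[0,0,0,-4,7,0,0.2],[0,0,0,0,0,0,0.2],[0,0,0,0,0,-15,0.2],[0,0,0,0,0,-15,0.2],[0,0,0,0,0,0,0.2]]]' 30
```

```text
clock: 8.4
position: [564.9, 88.2, 64.9]
ee_rot: [0.007, -0.137, 0.991, -0.004]
ft_force: [-0.6, -1.3, -1.1]
gripper_width: 27.2
```

```bash
python3 -m inch '[[[0,1,0,-1,-2,-10,0.2],[0,0,0,0,0,-8,0.2],[0,0,0,0,0,-4,0.2],[0,0,0,0,0,0,0.2],[0,0,0,0,0,0,0.2]]]' 30
```

```text
clock: 8.9
position: [564.6, 86.2, 42.6]
ee_rot: [-0.001, -0.137, 0.991, -0.003]
ft_force: [-0.4, -0.0, -0.0]
gripper_width: 27.5
```

```bash
python3 -m inch '[[[0,0,0,0,0,-2,0.2],[0,0,0,0,0,0,0.44],[0,0,0,0,0,0,0.44],[0,0,0,0,0,0,0.44],[0,0,0,0,0,0,0.44]]]' 30
python3 -m inch '[[[0,0,0,0,0,15,0.44],[0,0,0,0,0,30,0.44],[0,0,0,0,0,40,0.44],[0,0,0,0,0,40,0.6],[0,0,0,0,0,10,0.6]]]' 30
python3 -m inch '[[[0,0,0,30,-10,20,0.6],[0,0,0,30,0,20,0.6],[0,0,0,30,0,20,0.6],[0,0,0,0,0,0,0.6],[0,0,0,0,0,0,0.6]]]' 30
python3 - <<'E'
from h import *
c=r.calibration("wrist");im=r.snapshot("wrist")[:,:,::-1].copy(); cv2.imwrite("pics/w5.png",im); np.save("w5.npy",c,allow_pickle=True)
E
```

```text
clock: 9.4
position: [565.2, 86.4, 41.4]
ee_rot: [-0.001, -0.137, 0.991, -0.003]
ft_force: [0.5, 0.1, 0.3]
gripper_width: 37.7
clock: 9.9
position: [562.8, 86.0, 179.0]
ee_rot: [-0.003, -0.137, 0.991, -0.003]
ft_force: [0.1, 0.1, 0.2]
gripper_width: 51.1
clock: 10.4
position: [654.0, 75.6, 242.6]
ee_rot: [-0.003, -0.138, 0.99, -0.003]
ft_force: [-1.3, 0.1, 0.0]
gripper_width: 51.3
```

View pics/w5.png

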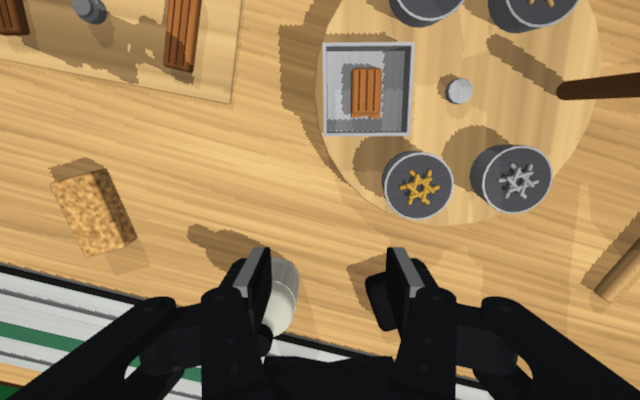

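The tenon lies flat inside the tin, at (366,92), and nothing else was touched. I move next to see the post and the pointer.

```bash
python3 -m inch '[[[0,0,0,-30,35,5,0.6],[0,0,0,-30,35,5,0.6],[0,0,0,-30,35,5,0.6],[0,0,0,-20,35,5,0.6],[0,0,0,0,0,0,0.6]]]' 30
python3 -m inch '[[[0,0,0,0,0,0,0.6],[0,0,0,0,0,0,0.6],[0,0,0,0,0,0,0.6],[0,0,0,0,0,0,0.6],[0,0,0,0,0,0,0.6]]]' 30
python3 - <<'E'
from h import *
c=r.calibration("wrist");im=r.snapshot("wrist")[:,:,::-1].copy(); cv2.imwrite("pics/w6.png",im); np.save("w6.npy",c,allow_pickle=True)
c=np.load("w5.npy",allow_pickle=True).item()
Q=np.array([ray(c,p,64)[:2] for p in[(323,44),(412.5,43.5),(411.5,134),(326.5,134.5)]]);t=Q.mean(0)
d=(Q[1]-Q[0]+Q[2]-Q[3]);d/=np.linalg.norm(d); print("tin",t,np.degrees(np.arctan2(d[1],d[0])),"axis",t+90*d,"post",t+195*d, "sides",[np.linalg.norm(Q[i]-Q[i-1]).round(1) for i in range(4)])
print("postfoot",ray(c,(565,91),34))
E
```

```text
clock: 10.95
position: [533.0, 216.6, 257.6]
ee_rot: [-0.008, -0.137, 0.991, -0.004]
ft_force: [0.0, -0.7, 0.6]
gripper_width: 51.1
clock: 11.45
position: [531.6, 213.4, 255.6]
ee_rot: [-0.009, -0.136, 0.991, -0.005]
ft_force: [-0.9, -0.1, -0.0]
gripper_width: 51.6
tin [564.22141661  87.23422331] 106.16995734701729 axis [539.15753763 173.67380897] post [509.91634549 274.51999225] sides [np.float64(77.4), np.float64(77.8), np.float64(77.3), np.float64(78.9)]
postfoot [509.66291434 275.31437102  34.        ]
```

View pics/w6.png

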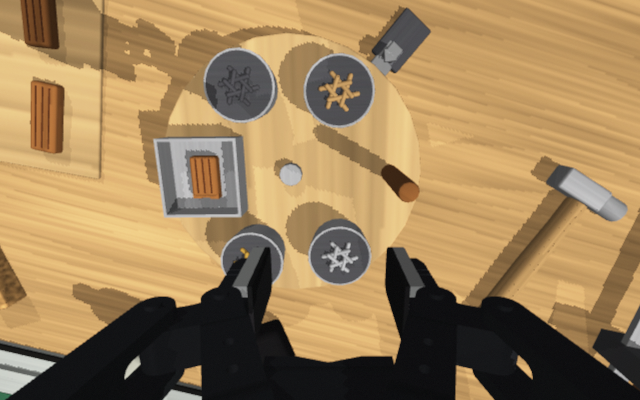

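Run:
```python
import cv2
im=cv2.imread("pics/w6.png")[0:210,345:450]
cv2.imwrite("pics/c6.png",cv2.resize(im[:100],None,fx=6,fy=6,interpolation=cv2.INTER_CUBIC))
```

```text
(no output)
```

View pics/c6.png

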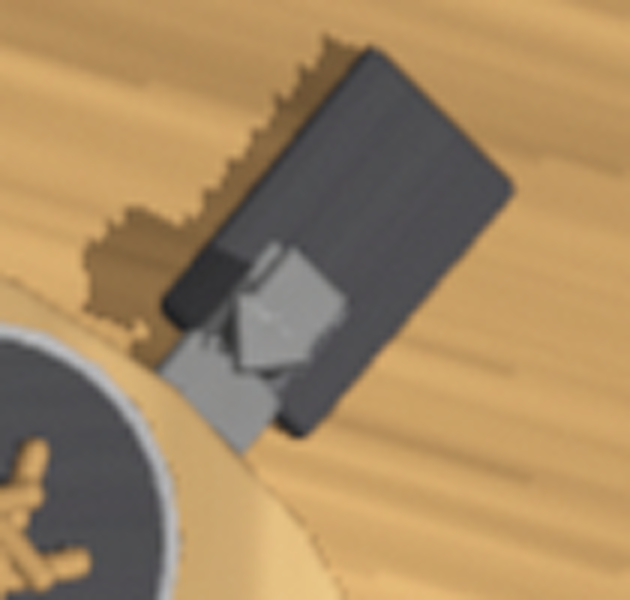

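The crop shows the plate corners at (375,48), (514,187), (300,436) and (165,303), with the pointer on it. From these I compute the foot's direction, the axis and the post.

Run:
```python
from h import *
c=np.load("w6.npy",allow_pickle=True).item()
P=np.array([ray(c,(345-.4+u/6,v/6-.4),8)[:2] for u,v in[(375,48),(514,187),(300,436),(165,303)]])
print(P.round(1),"sides",[np.linalg.norm(P[i]-P[i-1]).round(1) for i in range(4)])
d=P[0]-P[3]+P[1]-P[2]; d/=np.linalg.norm(d); m=P.mean(0); print("ptr dir",np.degrees(np.arctan2(d[1],d[0])),"axis by plate",m-d*179.5,"plate c",m)
Q=np.array([ray(c,p,64)[:2] for p in[(153.5,138.5),(242.5,136.5),(246,216),(163,216.5)]]);t=Q.mean(0)
e=(Q[1]-Q[0]+Q[2]-Q[3]);e/=np.linalg.norm(e);print("tin",t,np.degrees(np.arctan2(e[1],e[0])),"axis by tin",t+90*e)
p=ray(c,(408,191),134)[:2]; print("post",p,"axis by post-tin",t+(p-t)*90/195,np.linalg.norm(p-t))
a=t+(p-t)*90/195; q=m-a; print("ptr angle from axis",np.degrees(np.arctan2(q[1],q[0])),np.linalg.norm(q),"tin angle",np.degrees(np.arctan2(*(t-p)[::-1])))
g=p-t
for u,v in[(296,30)]: pass
ct=r.calibration("top"); print("glue",ray(ct,(297,118),125)[:2],ray(ct,(297,135),10)[:2])
```

```text
[[344.6 244.1]
 [358.8 274.6]
 [407.8 251.6]
 [393.1 221.6]] sides [np.float64(53.5), np.float64(33.7), np.float64(54.1), np.float64(33.4)]
ptr dir 154.90844069212136 axis by plate [538.64118588 171.87006152] plate c [376.08037088 247.98991061]
tin [563.36772617  88.86953883] 106.55357663496449 axis by tin [537.725664   175.13937509]
post [509.17007626 272.83624507] axis by post-tin [538.35342621 173.7772494 ] 191.7840823908096
ptr angle from axis 155.42386541143566 178.4378423197633 tin angle -73.58472331444925
glue [795.06154817  45.21596295] [787.80630402  50.45123959]
```

All estimates agree: axis (538.8,173), pointer direction 155.2°, tin at −73.7°, post (509.5,273.5). The disc must turn −131° (clockwise), which stays inside the stops for either revolution. The post ends at about (634,129). Next I grip the post.

```bash
python3 -m inch '[[[0,-1,0,-11,30,-20,0.6],[0,0,0,-11,30,-20,0.6],[0,0,0,0,0,-25,0.6],[0,0,0,0,0,0,0.6],[0,0,0,0,0,0,0.6]]]' 30
```

```text
clock: 12.0
position: [511.6, 272.8, 189.9]
ee_rot: [0.001, -0.133, 0.991, -0.006]
ft_force: [-0.2, -0.1, 1.5]
gripper_width: 51.0
```

```bash
python3 -m inch '[[[0,0,0,-1,1,-30,0.6],[0,0,0,0,0,-30,0.6],[0,0,0,0,0,-20,0.6],[0,0,0,0,0,-8,0.6],[0,0,0,0,0,0,0.6]]]' 30
```

```text
clock: 12.5
position: [516.8, 271.8, 106.3]
ee_rot: [0.006, -0.129, 0.992, -0.005]
ft_force: [0.2, 0.0, 0.5]
gripper_width: 50.9
```

```bash
python3 -m inch '[[[0,0.6,1,-7,2,-9,0.6],[0,0,0,0,0,0,0.6],[0,0,0,0,0,0,0.6],[0,0,0,0,0,0,0.1],[0,0,0,0,0,0,0.1]]]' 40
python3 -m inch '[[[0,0,0,0,0,0,0.1],[0,0,0,0,0,0,0.1],[0,0,0,0,0,0,0.1],[0,0,0,0,0,0,0.1],[0,0,0,0,0,0,0.1]]]' 40
```

```text
clock: 13.0
position: [511.8, 274.7, 100.9]
ee_rot: [0.003, -0.138, 0.99, -0.003]
ft_force: [0.0, 0.0, 0.6]
gripper_width: 23.0
clock: 13.5
position: [512.2, 273.6, 101.2]
ee_rot: [0.004, -0.138, 0.99, -0.003]
ft_force: [1.5, -1.8, -0.5]
gripper_width: 17.0
```

```bash
cat > t.py <<'E'
from h import *
s=r.sense(); a=np.array([538.8,173]); p=s["position"]; q=p[:2]-a; print("phi",np.degrees(np.arctan2(q[1],q[0])).round(2),"rad",np.linalg.norm(q).round(1),"pos",p.round(1))
e=s["ee_rot"]; print("toolyaw",(90-2*np.degrees(np.arctan2(e[1],e[2]))).round(2),"w,z",e[[0,3]].round(4),"F",s["ft_force"].round(1),"wid",s["gripper_width"].round(1),"clk",s["clock"])
E
python3 t.py
python3 -m inch '[[[0,0,-7.5,13.4,3.0,0,0.1],[0,0,-7.5,13.7,1.2,0,0.1],[0,0,-7.5,13.7,-0.6,0,0.1],[0,0,-7.5,13.5,-2.4,0,0.1],[0,0,-7.5,13.1,-4.1,0,0.1]]]' 40; python3 t.py
```

```text
phi 104.8 rad 104.1 pos [512.2 273.6 101.2]
clock: 14.0
position: [580.1, 268.3, 101.2]
ee_rot: [0.001, 0.198, 0.98, -0.006]
ft_force: [-1.9, -7.4, 1.0]
gripper_width: 16.7
phi 66.59 rad 103.9 pos [580.1 268.3 101.2]Traceback (most recent call last):
  File "t.py", line 3, in <module>
    e=s["ee_rot"]; print("toolyaw",(90-2*np.degrees(np.arctan2(e[1],e[2]))).round(2),"w,z",e[[0,3]].round(4),"F",s["ft_force"].round(1),"wid",s["gripper_width"].round(1),"clk",s["clock"])
                                                                                                                                              ^^^^^^^^^^^^^^^^^^^^^^^^
AttributeError: 'float' object has no attribute 'round'
Traceback (most recent call last):
  File "t.py", line 3, in <module>
    e=s["ee_rot"]; print("toolyaw",(90-2*np.degrees(np.arctan2(e[1],e[2]))).round(2),"w,z",e[[0,3]].round(4),"F",s["ft_force"].round(1),"wid",s["gripper_width"].round(1),"clk",s["clock"])
                                                                                                                                              ^^^^^^^^^^^^^^^^^^^^^^^^
AttributeError: 'float' object has no attribute 'round'
```

```bash
sed -i 's/s\["gripper_width"\].round(1)/s["gripper_width"]/' t.py
python3 -m inch '[[[0,0,-7.5,12.2,-6.3,0,0.1],[0,0,-7.5,11.3,-7.8,0,0.1],[0,0,-7.5,10.2,-9.2,0,0.1],[0,0,-7.5,8.9,-10.5,0,0.1],[0,0,-7.5,7.4,-11.5,0,0.1]]]' 40; python3 t.py
```

```text
clock: 14.5
position: [631.3, 220.7, 101.2]
ee_rot: [-0.001, 0.513, 0.858, -0.007]
ft_force: [-4.3, -4.3, 2.3]
gripper_width: 16.7
phi 27.3 rad 104.1 pos [631.3 220.7 101.2]
toolyaw 28.27 w,z [-0.0014 -0.0074] F [-4.3 -4.3  2.3] wid 16.663525249800497 clk 14.5
```

```bash
python3 -m inch '[[[0,0,-7.5,5.5,-12.6,0,0.1],[0,0,-7.5,3.8,-13.2,0,0.1],[0,0,-7.5,2,-13.6,0,0.1],[0,0,-7.5,0.2,-13.7,0,0.1],[0,0,-6,-1.2,-10.9,0,0.1]]]' 40; python3 t.py
```

```text
clock: 15.0
position: [641.7, 154.4, 101.2]
ee_rot: [-0.004, 0.761, 0.649, -0.007]
ft_force: [-2.3, -0.3, 0.6]
gripper_width: 16.8
phi -10.24 rad 104.5 pos [641.7 154.4 101.2]
toolyaw -9.14 w,z [-0.004  -0.0071] F [-2.3 -0.3  0.6] wid 16.83176434647831 clk 15.0
```

```bash
python3 -m inch '[[[0,0,-5,-2,-9,0,0.1],[0,0,-5,-2.8,-8.8,0,0.1],[0,0,-2.5,-1.7,-4.2,0,0.1],[0,0,0,0,0,0,0.1],[0,0,0,0,0,0,0.1]]]' 40; python3 t.py
python3 - <<'E'
from h import *
c=r.calibration("wrist");im=r.snapshot("wrist")[:,:,::-1].copy(); cv2.imwrite("pics/w7.png",im); np.save("w7.npy",c,allow_pickle=True)
im=r.snapshot("top")[:,:,::-1].copy(); cv2.imwrite("pics/top7.png",im)
a=cv2.resize(cv2.imread("pics/w7.png"),(480,300)); b=cv2.resize(im[150:280,190:420],(480,271)); cv2.imwrite("pics/v7.png",np.vstack([cv2.imread("pics/w7.png")[:,:], ]))
E
```

```text
clock: 15.5
position: [634.8, 130.9, 101.3]
ee_rot: [-0.004, 0.83, 0.558, -0.007]
ft_force: [-1.0, -2.2, 0.7]
gripper_width: 17.1
phi -23.67 rad 104.8 pos [634.8 130.9 101.3]
toolyaw -22.16 w,z [-0.0044 -0.0067] F [-1.  -2.2  0.7] wid 17.06592973371495 clk 15.5
```

View pics/v7.png

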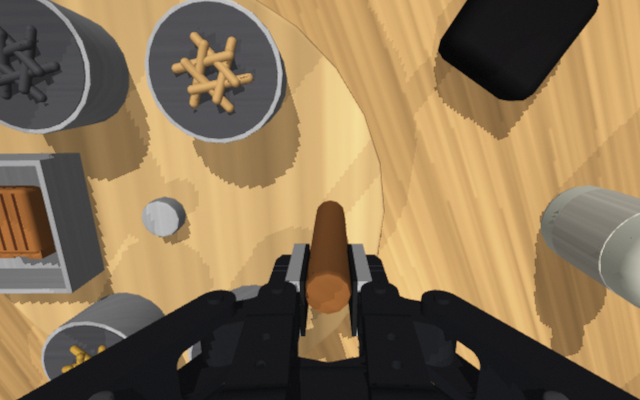

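The wrist view shows the post firmly between the pads. The tin, with the tenon in it, is at left with its near rim edge at about (48,153)–(70,291). I check the tin angle from the fixed cameras as well.

Run:
```python
from h import *
t=cv2.imread("pics/top7.png"); s=r.snapshot("scene")[:,:,::-1].copy(); cv2.imwrite("pics/scene7.png",s); w=cv2.imread("pics/w7.png")
A=cv2.resize(t[165:285,200:300],(400,480),interpolation=cv2.INTER_CUBIC)[:]
B=cv2.resize(w[130:310,0:120],(200,300),interpolation=cv2.INTER_CUBIC)
S=cv2.resize(s[185:285,310:430],(400,333),interpolation=cv2.INTER_CUBIC)
o=np.zeros((600,800,3),np.uint8); o[:480,:400]=A; o[:333,400:]=S; o[300:600,600:][:0]; 
o[340:598,400:572]=cv2.resize(B,(172,258)); cv2.imwrite("pics/v8.png",o)
```

```text
(no output)
```

View pics/v8.png

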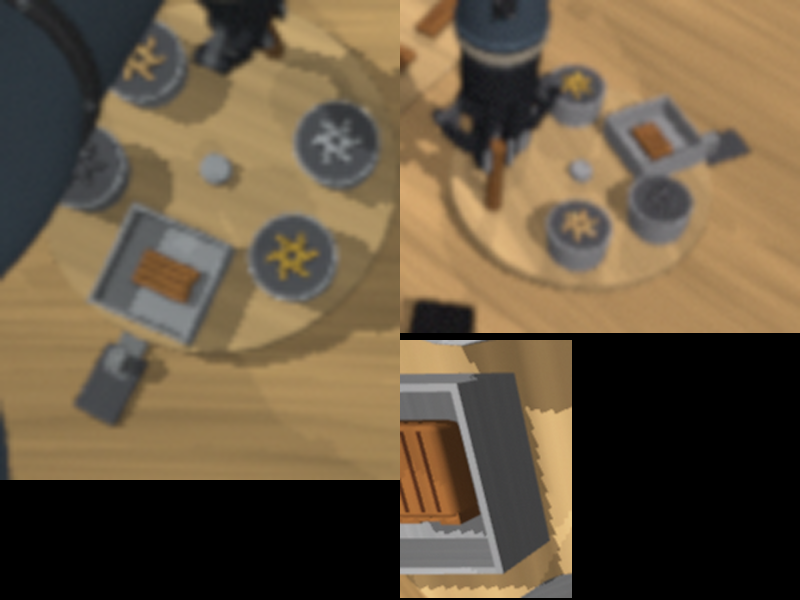

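```bash
python3 - <<'E'
from h import *
A=np.array([538.8,173]); ang=lambda v:np.degrees(np.arctan2(v[1],v[0])).round(2)
c=np.load("w7.npy",allow_pickle=True).item()
a,b=[ray(c,p,64)[:2] for p in[(40.5,154.4),(70.5,292.6)]]; d=b-a; print("w7 edge",a,b,np.linalg.norm(d),"normal ang",ang(np.array([d[1],-d[0]])),ang(-np.array([d[1],-d[0]])),"mid from axis",ang((a+b)/2-A),np.linalg.norm((a+b)/2-A))
ct=r.calibration("top"); f=lambda u,v,z:ray(ct,(200+u/4-.375,165+v/4-.375),z)[:2]
T=np.array([f(*p,64) for p in[(134,205),(232,251),(188,346),(91,298)]]); d=T[3]-T[0]+T[2]-T[1]; print("top tin",T.mean(0),"dir",ang(d),"sides",[np.linalg.norm(T[i]-T[i-1]).round(1) for i in range(4)])
P=np.array([f(*p,8) for p in[(76,405),(115,425),(146,362),(107,343)]]);print("plate c",P.mean(0),"dir",ang(P[0]-P[3]+P[1]-P[2]))
K=f(216,169,55);print("hub",K,"tin from hub",ang(T.mean(0)-K),"line tin->plate",ang(P.mean(0)-T.mean(0)),np.linalg.norm(P.mean(0)-T.mean(0)))
# sharper: top0 plate vs w6 dir known 155.2
E
python3 t.py
```

```text
w7 edge [509.05486243 230.47481781] [476.41208569 153.8469789 ] 83.29091528218821 normal ang 156.93 -23.07 mid from axis 157.42 49.89253288741342
top tin [451.5694506  202.27011055] dir 159.17 sides [np.float64(75.1), np.float64(81.9), np.float64(76.2), np.float64(80.8)]
plate c [373.40182567 245.98046416] dir 157.55
hub [534.12220764 168.74344263] tin from hub 157.9 line tin->plate 150.79 89.55876618401903
phi -23.62 rad 104.8 pos [634.8 131.  101.3]
toolyaw -22.19 w,z [-0.0045 -0.0067] F [-0.2 -2.   0.3] wid 16.93246325838932 clk 15.65
```

Remaining turn estimates are 2.0° (wrist edge), 3.6° (top) and 2.7–2.8° (arm odometry against the 131.2° needed). I turn 2.7° more.

```bash
python3 -m inch '[[[0,0,-1.4,-1.1,-2.3,0,0.1],[0,0,-1.3,-1,-2.2,0,0.1],[0,0,0,0,0,0,0.1],[0,0,0,0,0,0,0.1],[0,0,0,0,0,0,0.1]]]' 40; python3 t.py
python3 - <<'E'
from h import *
c=r.calibration("wrist"); im=r.snapshot("wrist")[:,:,::-1].copy(); cv2.imwrite("pics/w9.png",im); np.save("w9.npy",c,allow_pickle=True)
t=np.mean([r.snapshot("top")[:,:,::-1].astype(float) for _ in range(4)],0).astype(np.uint8); cv2.imwrite("pics/top9.png",t)
# wrist: outer rim edge = bright rim -> dark wall transition along rows
ct=r.calibration("top"); A=np.array([538.8,173]); ang=lambda v:np.degrees(np.arctan2(v[1],v[0])).round(2)
for n in("w7","w9"):
    cc=np.load(n+".npy",allow_pickle=True).item(); g=cv2.GaussianBlur(cv2.imread(f"pics/{n}.png",0),(3,3),0).astype(float); pts=[]
    for v in range(170,280,5):
        x0=int(40.5+(v-154.4)*30/138.2); row=g[v,max(x0-22,1):x0+18]; k=np.argmin(np.diff(row))+max(x0-22,1)+.5; pts.append((k,v))
    W=np.array([ray(cc,p,64)[:2] for p in pts]); vx,vy,x,y=cv2.fitLine(W.astype(np.float32),cv2.DIST_HUBER,0,.01,.01).ravel()
    nrm=np.array([vy,-vx]); nrm*=np.sign(-nrm[0]); print(n,"edge normal",ang(nrm),"dist from axis",(nrm@(np.array([x,y])-A)).round(1),[p[0] for p in pts][::5])
hsv=cv2.cvtColor(t,cv2.COLOR_BGR2HSV); m=np.zeros(t.shape[:2],np.uint8); m[240:275,212:242]=((hsv[...,1]<70)&(hsv[...,2]<110))[240:275,212:242]
print("plate px",np.argwhere(m)[:,::-1].mean(0),m.sum())
E
```

```text
clock: 16.15
position: [632.9, 126.7, 101.3]
ee_rot: [-0.005, 0.843, 0.537, -0.006]
ft_force: [-0.4, -1.2, -0.2]
gripper_width: 16.5
phi -26.19 rad 104.9 pos [632.9 126.7 101.3]
toolyaw -24.99 w,z [-0.0045 -0.0063] F [-0.4 -1.2 -0.2] wid 16.487658211210995 clk 16.15
w7 edge normal 158.66 dist from axis 50.2 [np.float64(41.5), np.float64(47.5), np.float64(54.5), np.float64(60.5), np.float64(66.5)]
w9 edge normal 155.84 dist from axis 50.2 [np.float64(41.5), np.float64(47.5), np.float64(53.5), np.float64(60.5), np.float64(66.5)]
plate px [227.90521327 259.83412322] 211
```

The fitted tin edge normal is now 155.8° and its distance from the axis is 50.2 mm, as it must be. The pointer is at 155.2 ± 0.4°, and the arm has turned 131.0° of the 131.2° needed. Every estimate is within about 0.6°, the arm is still, and the post is still gripped, so I hand in.

```bash
python3 -c "
from station import r
print(abs(r.sense()['qvel']).max(), r.job_done())"
```

```text
the job is handed in; nothing more can be done
0.0022942223653402514 None
```

The snapped tenon is in the square tin and the tin now faces the pointer, with the arm still gripping the post and holding it there. I handed the job in at about 16.4 s; no verdict is reported.

- **Tenon:** I picked the 45 mm piece from the front row of the board. The wrist picture after release shows it lying flat in the tin, and it was still there in the pictures after turning. The other pieces looked undisturbed in the pictures.
- **Turn:** I gripped the post at 40 N and turned the carousel about 131° clockwise.
- **Last checks:**
  - **Alignment:** The tin's fitted edge points to 155.8°, against 155.2 ± 0.4° for the pointer. The arm's own motion gives 131.0° of the 131.2° needed, so I put the remaining error at no more than about 0.6°.
  - **Grip and forces:** The jaw opening on the post was about 16.5 mm, forces at the checks stayed under 10 N, and the arm was at rest.
- **Disagreement:** Before the last 2.7° correction, the wrist view, top view and arm motion put the remaining turn at 2.0°, 3.6° and 2.7°. A sharper wrist-edge fit on that same picture later gave about 3.4°. The top view is coarse, and I did not re-measure the tin in it after the correction.

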